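# Lock the finishing turntable with its bar

### The arm

A 6-joint arm with a two-finger parallel gripper is mounted at the origin on the work surface. World frame = base frame: x ahead of the robot, y to its left, z up, the work surface at z = 0. Lengths are in m, angles in rad, forces in N, time in s.
With the tool pointing down it reaches from about 0.35 to 0.975 m from the base axis. Payload 4.9 kg.
Tool frame: the origin (TCP) lies at the very end of the fingers, on their centre line; the grasp point (between the pads) lies 19 mm behind it; z points along the fingers, y is the line along which they close (so a half turn about z gives the same grasp; the last joint's range is limited). The gripper opens to 85 mm and grips with 20 to 120 N. Pads are 22 mm wide; open, the fingers measure 114 mm over their backs; the gripper's body (76 mm by 85 mm) begins 54 mm behind the grasp point. The pads swing forward as they close: fully open they stand 13 mm farther back than shut.
Start: joints at [1.072, 0.053, 1.613, -0, 1.476, -0.119], TCP at [0.232, 0.58, 0.196] pointing down, gripper open.
Joint ranges: [-3.01, 3.01], [-1.01, 2.22], [0.06, 2.58], [-1.02, 4.17], [0.09, 2.62], [-3.14, 3.14]. Speed limits (rad/s): [2.57, 2.57, 3.14, 3.14, 3.14, 3.14].

### API

Orientations are given as a rotation vector (axis times angle).
In Python, from plant import sensors, cams, workorder gives the robot as it stands.
- The arm moves only by the tool play_rows, never from a script. Its argument "moves" is a list that holds one entry, the list of rows, each a list of 5 numbers: the shift along the world's x, y, z in units of 30 mm (1.0 is 30 mm), then the turn about the world's z in degrees, then the opening in per cent of the stroke, from 0 (shut) to 100 (fully open). A call has 1 to 20 rows; each row shifts and turns the commanded pose from where the row before left it; what a row does not reach is not made up. A row lasts 1/8 s, in which the tool goes at most 62.5 mm and 10.7 degrees, less where a joint would pass 70% of its speed; a pose out of reach is approached as far as the arm can. A call is refused whole if a number of a shift passes 1 or a number of a turn 10.7, either way. A call with a gripper value outside its range is refused whole. The fingers move at their own pace and stop on an object; "force" is the grip in N (left out, the last holds). Time passes only in rows, so rows that do not move let the fingers close. It gives the time, the measured TCP pose, the force, the opening and the grip force at its end, in the units of the state.
- sensors.get_obs(): the state, without advancing time (a new reading comes with each control period).
- cams.camera(name): name is "scene" or "top" or "wrist"; returns a dict with "img" (384x512x3 uint8, red, green, blue), "mtx" (3x3 intrinsics, pixels), "R" (3x3) and "t" (3): a world point X has camera coordinates R X + t; the wrist camera has in their place "mount" (4x4, takes a point from camera to tool coordinates, whose origin is the TCP and whose axes are the flange's). Camera axes: x right, y down, z forward; pixel columns grow to the right and rows downward; lengths in m; the calibration is good to about 2 mm. A picture is of the moment at which its call begins: read the wrist's pose just before it. There is no depth.
- workorder.job_done(): hands the job in; it is judged then, once.
The state is a dict: "time": time; "q": joint angles; "qd": joint speeds; "effort": joint torques, N m; "position": TCP position; "tcp_rot": TCP orientation; "force": force on the tool from outside, world axes, zero at the start; "wrist_torque": the same for the moment, N m; "finger_gap": finger opening in m; "finger_force": force on a finger pad.
Only numpy, scipy, OpenCV 4.12 (cv2) and the standard library are available. Lean on these libraries where they do the work, as an engineer would, in place of code of your own. Each camera call takes 0.05 s, during which the arm holds its last target. There are 200 camera calls.

### The job

Lock the small finishing turntable on the bench: push one of its upright pegs round until the slot across the turntable lines up with the locking bar, then push the bar by its upright plate, through the slot, until it is fully home with the plate against the bridge. Only push with the fingertips: lift nothing, leave the jars, pots and tools where they are, and move clear when done.

Things in the scene. Friction and masses are not known exactly. Their poses are not given: they have to be found in the camera images.
- stand: Turntable stand, fixed: grey steel base plate 8 mm thick, 340 mm long, 130 mm wide round the disc, 66 mm under the bar. Origin on the bench under the disc's axis; +x is the way the bar is pushed, z up. Offsets below are in this frame, heights from the bench. The bar's open-topped channel runs from x = -240 to -58 mm (27 mm wide over its walls, tops at 24 mm).
- bar_stop (a point): Centre of the rear face of the bridge, 31 mm above the bench, at x = -80 mm; the bar's upright plate comes to rest against this face. The bridge spans the channel from x = -80 to -58 mm (42 mm wide, top at 34 mm).
- keeper (a point): Top centre of the covered keeper beyond the disc, at x = 68 mm: 24 mm long, 48 mm wide, top at 34 mm, with a flared mouth towards the disc. It takes the bar's nose.
- disc_slot (a point): Centre of the turntable's top, 28 mm high, on its axis. Aluminium disc, diameter 100 mm; a 20 mm wide slot, open at the top, dark floor, runs right across it along this point's x axis (turns with the disc). Lined up when parallel to the stand's x, either way round; starts 0.6 rad or more off. Turns about z, dry friction 0.12 N m, stays where left; stops 0.4 rad beyond each lined-up position.
- slot_end (a point): One end of the slot, at the disc's rim (50 mm along disc_slot's x), at the disc's top. The slot's two mouths flare to 36 mm, and the bar's nose is round, so that pushing the bar in corrects a misalignment of up to about 0.1 rad.
- peg_a (a point): Top centre of one of the disc's two upright steel pegs, for turning it: diameter 10 mm, from 28 to 60 mm above the bench, 38 mm from the disc's axis on the +y side of the slot (disc_slot frame), midway between the slot's ends. About 3 N pushes it round.
- peg_b (a point): Top centre of the other peg, same size, 38 mm from the disc's axis on the -y side of the slot.
- lock_bar: Steel locking bar, 14 x 14 mm, 0.3 kg, loose in the channel with 1.5 mm of play each side; slides with a few newtons. Origin on its underside (12 mm high) below the front face of its upright plate; +x to the nose. Reaches from 38 mm behind the origin to the nose 148 mm ahead. Starts with its nose under the bridge; fully home its origin is at x = -80 mm of the stand, its nose in the keeper.
- bar_plate (a point): Middle of the top edge of the front face of the bar's upright plate, 62 mm above the bench. The plate is 8 mm thick (it lies behind this point, to -x), 30 mm wide across the bar and stands from 26 to 62 mm above the bench. Push it on its rear face.
- jar_a: Closed jar, 42 mm across, 52 mm tall, origin under its centre; a bystander.
- jar_b: Another jar of that size; a bystander.
- jar_c: Another jar of that size; a bystander.
- sample: Wooden sample block 70 x 50 x 18 mm, origin under its centre; a bystander.
- palette_knife: Palette knife lying on the bench; a bystander.
- brush: Brush lying on the bench; a bystander.
- pot: White pot, 70 mm across, 80 mm tall, origin under its centre; a bystander.
Not all that is in view belongs to the job. Leave any green or orange look-alike of the lock_bar alone.

How it is judged:
By the outcome, as a careful person would: the job done as asked, in the order asked, and still so for the second after the job is handed in, with the robot touching nothing.
It also fails if it takes over 58 s, if anything falls off the work surface, if the arm or the gripper's body presses on something with over 40 N, if the wrist force passes 120 N, or if a joint passes its speed limit or range.

## Working session

There is one attempt and no reset: what is moved stays moved. The work goes in short steps, Python scripts to look and compute and a tool call to move; the robot and the scene stay as the last step left them, time stands still between calls to the robot, and variables do not carry over. Pictures are saved under pics/ and viewed, at most 10 in all, crops included, and the job is handed in when it is done.

Besides the shell and the picture viewer there is one more tool, called after "Call:" as name(argument=value, ...), one argument or row to a line, values as JSON. play_rows: Moves the arm, as the interface text tells. Its arguments: {"type":"object","properties":{"moves":{"type":"array","items":{"type":"array","items":{"type":"array","items":{"type":"number"}}}},"force":{"type":"number"}},"required":["moves"]}

```bash
mkdir -p pics; python3 - <<'E'
from plant import sensors, cams
import cv2,pickle
d={}
for n in ("scene","top"):
    c=cams.camera(n); d[n]=c; cv2.imwrite(f"pics/{n}0.png",cv2.resize(c["img"][:,:,::-1],(768,576),interpolation=cv2.INTER_CUBIC))
    print(n,c["mtx"].round(1).tolist(),c["R"].round(3).tolist(),c["t"].round(3).tolist())
pickle.dump(d,open("c0.pkl","wb"))
o=sensors.get_obs();print(o["position"],o["tcp_rot"],o["finger_gap"],o["time"])
E
```

```text
scene [[441.4, 0.0, 256.4], [0.0, 441.4, 192.9], [0.0, 0.0, 1.0]] [[0.598, 0.802, -0.004], [0.556, -0.418, -0.718], [-0.577, 0.427, -0.696]] [-0.27, -0.284, 1.811]
top [[470.6, 0.0, 250.9], [0.0, 470.6, 192.1], [0.0, 0.0, 1.0]] [[-0.019, -1.0, 0.0], [-0.997, 0.019, -0.076], [0.076, -0.002, -0.997]] [-0.047, 0.544, 1.544]
[0.23141267 0.57991289 0.19468049] [-5.92899449e-01 -3.08454554e+00  2.78317198e-03] 0.08548815044192637 0.1
```

View pics/top0.png

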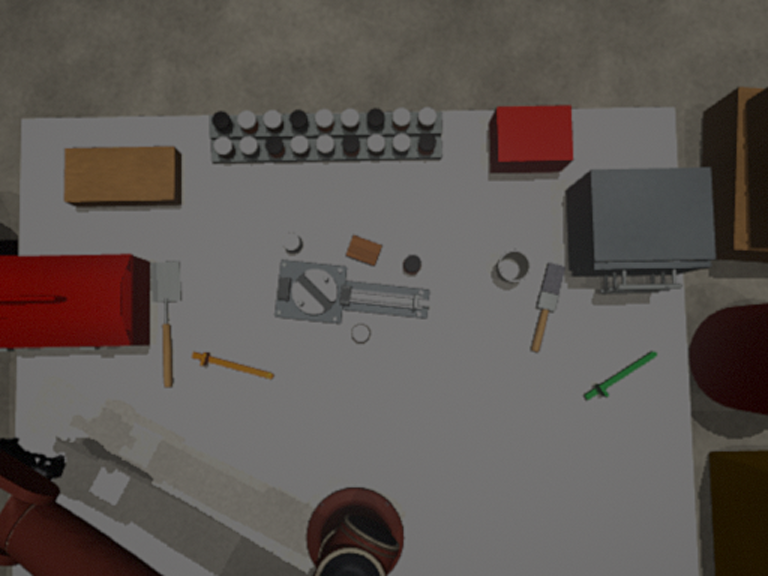

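View pics/scene0.png

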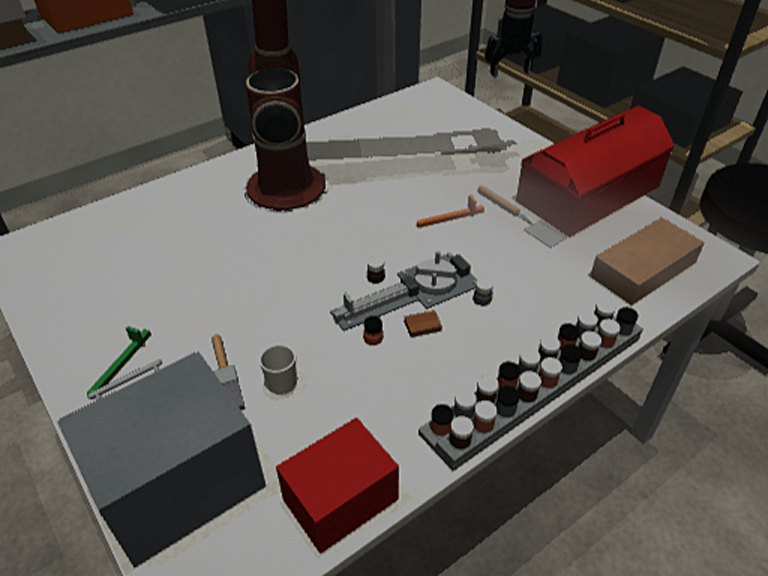

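The top view shows the stand with its disc at about (313,291), the slot running diagonally (upper left to lower right), the keeper at (284,289) and the plate near (418,298). Jars are at (292,243), (412,265) and (361,333), and the block is at (364,250). The orange and green bars are decoys. I'll crop for detail.

```bash
python3 - <<'E'
import cv2,pickle,numpy as np
d=pickle.load(open("c0.pkl","rb"))
a=d["top"]["img"][150:235,175:295,::-1]
a=cv2.resize(cv2.convertScaleAbs(a,alpha=1.6),(780,552),interpolation=cv2.INTER_CUBIC) # 6.5x
cv2.imwrite("pics/topcrop.png",a)
E
cat > h.py <<'E'
import numpy as np
def ray(c,u,v,z):
    "world point at height z seen at pixel u,v"
    d=c["R"].T@np.linalg.solve(c["mtx"],[u,v,1]); o=-c["R"].T@c["t"]
    return o+d*(z-o[2])/d[2]
def proj(c,X):
    p=c["mtx"]@(c["R"]@np.asarray(X)+c["t"]); return p[:2]/p[2]
E
```

```text
(no output)
```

View pics/topcrop.png

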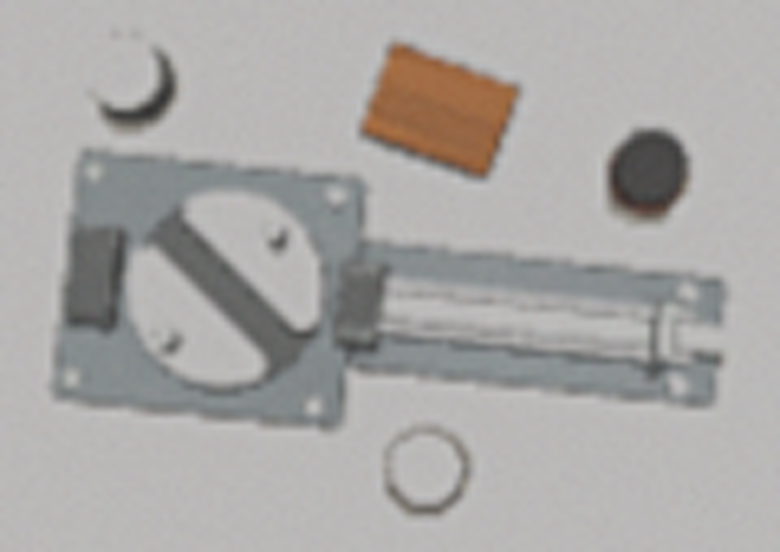

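The crop shows the disc centre at (227,289), slot mouths at about (168,225) and (293,355), pegs near (278,237) and (168,343), the keeper at (95,277), the bridge at (361,306) and the plate near (665,338).

```bash
python3 - <<'E'
import pickle,numpy as np
from h import *
c=pickle.load(open("c0.pkl","rb"))["top"]
def P(n,x,y,z):
    r=ray(c,175+x/6.5-.4,150+y/6.5-.4,z); print(n,r.round(4)); return r
D=P("disc",227,289,.028);K=P("keeper",95,277,.034);B=P("bridge",361,306,.034)
s1=P("s1",168,225,.012);s2=P("s2",293,355,.012)
a=P("pegA",278,237,.06);b=P("pegB",168,343,.06);pl=P("plate",660,338,.062)
P("jar1",130,80,.052);P("jar2",650,172,.052);P("jar3",427,470,.052);P("block",440,110,.018)
corn=[P("c",*p,.008) for p in ((85,150),(365,180),(55,400),(338,428),(725,282),(714,405))]
v=K-B; print("dist K-B",np.linalg.norm(v[:2]),"yaw",np.arctan2(v[1],v[0]))
m1=(corn[0]+corn[2])/2; m2=(corn[4]+corn[5])/2; w=m1-m2; print("base len",np.linalg.norm(w),np.arctan2(w[1],w[0]),m1,m2)
t=s1-s2; print("slot",np.arctan2(t[1],t[0]),np.linalg.norm(t)); t=a-b;print("pegs",np.arctan2(t[1],t[0]),np.linalg.norm(t),(a+b)/2)
print("plate x",np.dot((pl-D)[:2],v[:2]/np.linalg.norm(v[:2])))
E
```

```text
disc [0.5388 0.0798 0.028 ]
keeper [0.5457 0.1461 0.034 ]
bridge [0.5285 0.0115 0.034 ]
s1 [0.5736 0.1112 0.012 ]
s2 [0.5054 0.0477 0.012 ]
pegA [0.562  0.0513 0.06  ]
pegB [0.51   0.1067 0.06  ]
plate [ 0.5078 -0.1381  0.062 ]
jar1 [0.6435 0.1253 0.052 ]
jar2 [ 0.592  -0.1355  0.052 ]
jar3 [ 0.4446 -0.0209  0.052 ]
block [ 0.6298 -0.03    0.018 ]
c [0.6137 0.1541 0.008 ]
c [0.5954 0.0095 0.008 ]
c [0.4847 0.1706 0.008 ]
c [0.4676 0.0254 0.008 ]
c [ 0.5391 -0.1752  0.008 ]
c [ 0.4758 -0.168   0.008 ]
dist K-B 0.13573589474331305 yaw 1.4432340883147161
base len 0.33658532908490224 1.4462960883276827 [0.54924593 0.16235135 0.008     ] [ 0.50744915 -0.17162876  0.008     ]
slot 0.7491284095287247 0.09315366730118772
pegs -0.8181003025798667 0.07597529371596624 [0.53601368 0.07900737 0.06      ]
plate x -0.22004715205516712
```

Call:
play_rows(
  moves=[
    [[0.3,-1,0,-7.5,0],[0.3,-1,0,-7.5,0],[0.3,-1,0,-7.5,0],[0.3,-1,0,-7.5,0],[0.3,-1,0,-7.5,0],[0.3,-1,0,-7.5,0],[0.3,-1,0,-7.5,0],[0.3,-1,0,-7.5,0],[0.87,-1,0,-7.5,0],[0.87,-1,0,-7.9,0],[0.87,-1,0,0,0],[0.87,-1,0,0,0],[0.87,-1,0,0,0],[0.87,-1,0,0,0],[0.87,-1,0,0,0],[0.87,-1,0,0,0],[0.87,-1,0,0,0],[0.87,-1,0,0,0],[0,-0.6,0,0,0],[0,0,0,0,0]],
  ],
)

```text
time: 2.6
position: [0.5639, 0.0219, 0.1952]
tcp_rot: [-2.357, -2.076, 0.001]
force: [-0.4, -0.7, -0.5]
finger_gap: -0.0002
finger_force: 0.0
```

```bash
cat >> h.py <<'E'
def wrist():
    from plant import sensors,cams
    from scipy.spatial.transform import Rotation as Ro
    o=sensors.get_obs(); c=cams.camera("wrist"); m=c["mount"]
    Rt=Ro.from_rotvec(o["tcp_rot"]).as_matrix()
    Rw=Rt@m[:3,:3]; tw=Rt@m[:3,3]+o["position"]
    c["R"]=Rw.T; c["t"]=-Rw.T@tw
    return o,c
E
python3 - <<'E'
from h import *
import cv2,pickle
o,c=wrist(); pickle.dump(c,open("w1.pkl","wb"))
print(o["time"],o["position"],o["tcp_rot"],o["finger_gap"],o["force"],c["mount"].round(3).tolist())
cv2.imwrite("pics/w1.png",cv2.resize(cv2.convertScaleAbs(c["img"][:,:,::-1],alpha=1.5),(768,576)))
E
```

```text
2.6 [0.56391671 0.0218774  0.19523474] [-2.35651985e+00 -2.07559482e+00  1.26075542e-03] -0.0001561436713128709 [-0.43485083 -0.72953584 -0.46244026] [[-0.001, -0.952, -0.306, 0.078], [1.0, -0.001, 0.001, 0.0], [-0.001, -0.306, 0.952, -0.178], [0.0, 0.0, 0.0, 1.0]]
```

View pics/w1.png

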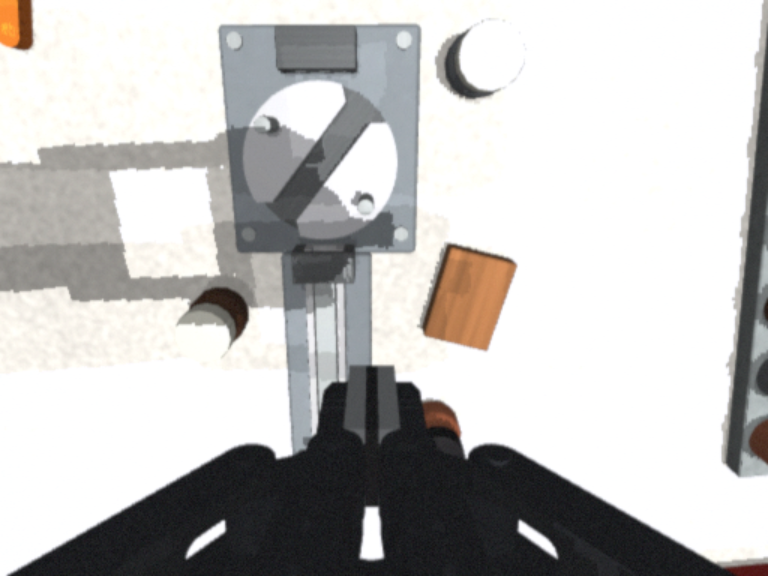

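The wrist view shows the disc centre at (320,159), the pegs at (365,204) and (265,124), the keeper top at about (316,47) and the bridge at (323,265). The slot runs from (275,215) to (362,100).

```bash
python3 - <<'E'
import pickle,numpy as np
from h import *
c=pickle.load(open("w1.pkl","rb"))
def P(n,x,y,z):
    r=ray(c,x/1.5-.2,y/1.5-.2,z); print(n,r.round(4)); return r
D=P("disc",320,159.5,.028);K=P("keeper",316,47,.034)
a=P("pegA",365,203,.06);b=P("pegB",266,123,.06)
s=[P("scr",*p,.008) for p in ((234,40),(404,40),(248,234),(400,234))]
f=(s[0]+s[1]-s[2]-s[3]);print("yaw scr",np.arctan2(f[1],f[0]),"ctr",sum(s)/4)
v=K-D;print("yaw KD",np.arctan2(v[1],v[0]),np.linalg.norm(v[:2]))
t=b-a;print("pegs",np.arctan2(t[1],t[0])-np.pi/2,np.linalg.norm(t),(a+b)/2)
y=1.444;R=np.array([[np.cos(y),np.sin(y)],[-np.sin(y),np.cos(y)]])
print("A in stand",R@(a-D)[:2],"tcp in stand",R@([.5639,.0219]-D[:2]))
E
```

```text
disc [0.5385 0.0818 0.028 ]
keeper [0.547  0.1468 0.034 ]
pegA [0.5647 0.0549 0.06  ]
pegB [0.5142 0.1075 0.06  ]
scr [0.4935 0.1612 0.008 ]
scr [0.6014 0.1474 0.008 ]
scr [0.4773 0.0363 0.008 ]
scr [0.585  0.0225 0.008 ]
yaw scr 1.4409358614553016 ctr [0.53926749 0.09186171 0.008     ]
yaw KD 1.4408752399858753 0.06555276305316697
pegs 0.7643912932127743 0.07285010940578271 [0.53945318 0.08119758 0.06      ]
A in stand [-0.02340877 -0.02937817] tcp in stand [-0.05624611 -0.03279523]
```

Call:
play_rows(
  moves=[
    [[0,0,-1,0,0],[0,0,-1,0,0],[0,0,-1,0,0],[0,0,-1,0,0],[0,0,-0.8,0,0],[0,0,-0.3,0,0],[0,0,0,0,0],[0.025,0.2,0,0,0],[0.025,0.2,0,0,0],[0.025,0.2,0,0,0],[0.025,0.2,0,0,0],[0.025,0.2,0,0,0],[0.025,0.2,0,0,0],[0,0,0,0,0],[0,0,0,0,0]],
  ],
)

```text
time: 4.53
position: [0.5691, 0.0584, 0.0427]
tcp_rot: [-2.356, -2.078, 0.0]
force: [-0.3, 0.7, -0.0]
finger_gap: 0.0
finger_force: 0.0
```

```bash
python3 - <<'E'
from h import *
import cv2,pickle
o,c=wrist(); pickle.dump(c,open("w2.pkl","wb"))
print(o["time"],o["position"],o["tcp_rot"],o["force"])
cv2.imwrite("pics/w2.png",cv2.resize(cv2.convertScaleAbs(c["img"][:,:,::-1],alpha=1.3),(768,576)))
E
```

```text
4.525 [0.5691408  0.05839113 0.04273381] [-2.35575963e+00 -2.07842153e+00  3.17970816e-04] [-0.27422394  0.66092715 -0.00116075]
```

View pics/w2.png

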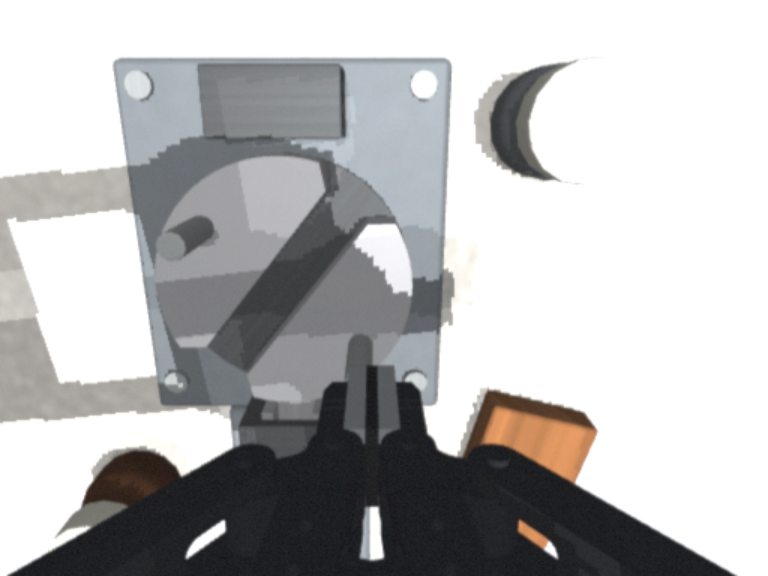

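The disc has barely moved: the slot is still about 36° off, and peg A's base is at (358,342) just in front of the fingertips. I'll compute the real contact gap.

```bash
python3 - <<'E'
import pickle,numpy as np
from h import *
c=pickle.load(open("w2.pkl","rb"))
y=1.443;R=np.array([[np.cos(y),np.sin(y)],[-np.sin(y),np.cos(y)]])
D=ray(c,284/1.5-.2,279/1.5-.2,.028)
print("D",D)
def P(n,x,yy,z):
    r=ray(c,x/1.5-.2,yy/1.5-.2,z); print(n,r.round(4),(R@(r-D)[:2]*1000).round(1)); return r
P("A base",359,350,.028);P("B base",203,228,.028);P("B top",170,246,.06);P("K",271,101,.034)
s=P("s1",234,352,.028);t=P("s2",354,187,.028);v=t-s;print("slot off",np.arctan2(v[1],v[0])-y)
P("tip seen",372,366,.0427)
print("tcp",R@(np.array([.5691,.0584])-D[:2])*1000, "tcp pix",1.5*proj(c,[.5691,.0584,.0427]))
E
```

```text
D [0.53868227 0.08328901 0.028     ]
A base [0.5635 0.0499 0.028 ] [-29.9 -28.9]
B base [0.5121 0.1068 0.028 ] [19.9 29.4]
B top [0.5116 0.1072 0.06  ] [20.3 29.9]
K [0.5467 0.1473 0.034 ] [64.5  0.2]
s1 [0.5131 0.0554 0.028 ] [-30.9  21.8]
s2 [0.5703 0.1147 0.028 ] [ 35.2 -27.4]
slot off -0.6395989111838507
tip seen [0.5687 0.0493 0.0427] [-29.8 -34.1]
tcp [-20.80934643 -33.34175498] tcp pix [369.69773593 343.66814943]
```

```bash
python3 - <<'E'
import pickle,numpy as np
from h import *
c=pickle.load(open("w2.pkl","rb")); f=lambda X:(1.5*(proj(c,X)+.2)).round(0)
ex=np.array([.1275,.992,0]);ey=np.array([-.992,.1275,0]);D=np.array([.5382,.0805,0]);z=np.array([0,0,1.])
print(c["mtx"])
T=np.array([.5691,.0584,.0427])
for x in (11,5,0,-5,-11): print(x,[f(T+x*1e-3*ex+h*1e-3*z) for h in (0,10,20,30,45)])
for h in (28,44,60): print("peg A",h,f(D-.0235*ex-.029*ey+h*1e-3*z),"peg B",f(D+.0235*ex+.029*ey+h*1e-3*z))
print("bridge top front ctr",f(D-.058*ex+.034*z))
E
```

```text
[[345.71098384   0.         247.42259915]
 [  0.         345.71098384 193.86421311]
 [  0.           0.           1.        ]]
11 [array([370., 316.]), array([370., 326.]), array([370., 338.]), array([370., 350.]), array([370., 372.])]
5 [array([370., 332.]), array([370., 342.]), array([370., 354.]), array([370., 368.]), array([370., 391.])]
0 [array([370., 344.]), array([370., 355.]), array([370., 368.]), array([370., 382.]), array([370., 407.])]
-5 [array([370., 356.]), array([370., 368.]), array([370., 381.]), array([370., 396.]), array([370., 422.])]
-11 [array([370., 371.]), array([370., 383.]), array([370., 397.]), array([370., 413.]), array([370., 439.])]
peg A 28 [359. 342.] peg B [204. 226.]
peg A 44 [358. 359.] peg B [189. 235.]
peg A 60 [357. 379.] peg B [172. 245.]
bridge top front ctr [289. 425.]
```

```bash
python3 - <<'E'
from h import *
from plant import cams
import cv2
c=cams.camera("scene")
p=proj(c,[.5691,.0584,.0427]);print(p)
u,v=p.astype(int); a=c["img"][v-55:v+35,u-60:u+60,::-1]
a=cv2.resize(cv2.convertScaleAbs(a,alpha=1.8),(780,585),interpolation=cv2.INTER_CUBIC)
cv2.imwrite("pics/s3.png",a); print("tcp px in crop",(p-[u-60,v-55])*6.5)
E
```

```text
[291.42174245 186.08127209]
tcp px in crop [392.74132596 358.02826861]
```

View pics/s3.png

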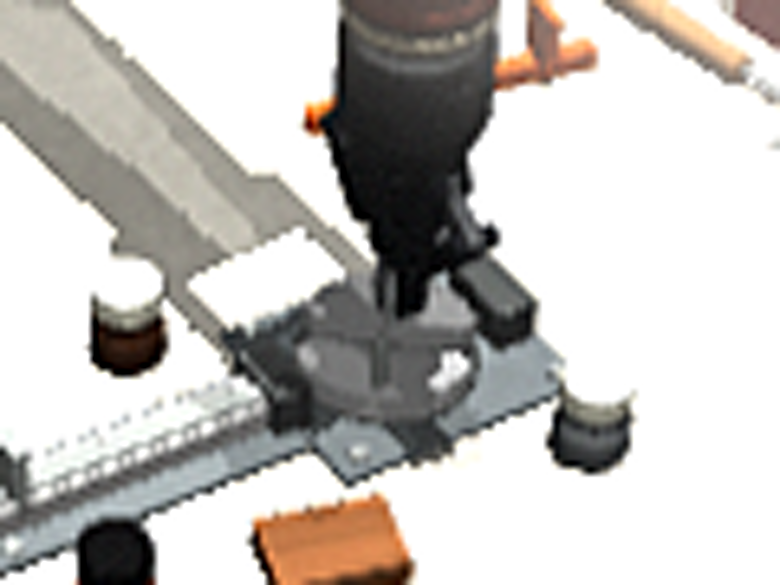

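The fingertips really sit about 30 mm above the reported TCP: both the wrist and scene views show the tip over the top of peg A, with no contact. I'll back off, lower in two stages and check the force.

Call:
play_rows(
  moves=[
    [[-0.075,-0.6,0,0,0],[-0.075,-0.6,0,0,0],[0,0,-0.2,0,0],[0,0,-0.2,0,0],[0,0,-0.2,0,0],[0,0,-0.1,0,0],[0,0,-0.1,0,0],[0,0,0,0,0]],
  ],
)

```text
time: 5.62
position: [0.5645, 0.0226, 0.0185]
tcp_rot: [-2.355, -2.078, 0.0]
force: [-0.4, 0.8, -0.1]
finger_gap: 0.0001
finger_force: 0.0
```

```bash
python3 - <<'E'
from h import *
from plant import cams,sensors
import cv2
T=sensors.get_obs()["position"]
c=cams.camera("scene")
p=proj(c,T)
u,v=p.astype(int); a=c["img"][v-45:v+30,u-50:u+50,::-1]
a=cv2.resize(cv2.convertScaleAbs(a,alpha=1.8),(800,600),interpolation=cv2.INTER_CUBIC)
o,w=wrist()
cv2.imwrite("pics/s4.png",a); print(T,"tcp px in crop",(p-[u-50,v-45])*8)
for h in (10,20,30): print(h,(proj(c,T+[0,0,h*1e-3])-[u-50,v-45])*8)
E
```

```text
[0.56454137 0.02264532 0.01853806] tcp px in crop [407.98737898 367.75322007]
10 [408.86541202 350.62967675]
20 [409.75177008 333.34377762]
30 [410.64657212 315.89320265]
```

View pics/s4.png

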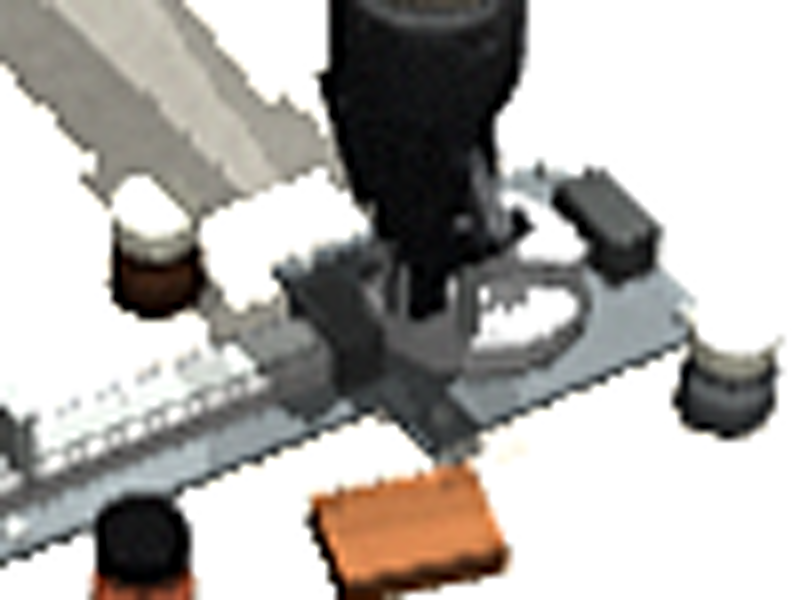

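The fingertip is now at (427,318) in the crop, about z = 0.047, behind peg A at (470,290) and overlapping its upper part. Next: a slight further drop, then push along the stand's +x.

Call:
play_rows(
  moves=[
    [[0,0,-0.13,0,0],[0.024,0.184,0,0,0],[0.024,0.184,0,0,0],[0.024,0.184,0,0,0],[0.024,0.184,0,0,0],[0.024,0.184,0,0,0],[0.024,0.184,0,0,0],[0.024,0.184,0,0,0],[0,0,0,0,0],[0,0,0,0,0]],
  ],
)

```text
time: 6.98
position: [0.5703, 0.0609, 0.0154]
tcp_rot: [2.355, 2.078, 0.001]
force: [0.1, -2.4, 2.6]
finger_gap: 0.0002
finger_force: 1.4
```

```bash
python3 - <<'E'
from h import *
import cv2,pickle
o,c=wrist(); pickle.dump(c,open("w5.pkl","wb"))
print(o["time"],o["position"],o["force"])
cv2.imwrite("pics/w5.png",cv2.resize(cv2.convertScaleAbs(c["img"][:,:,::-1],alpha=1.5),(768,576)))
E
```

```text
6.975 [0.57026058 0.06086805 0.01543733] [ 0.1165332  -2.39599288  2.57822999]
```

View pics/w5.png

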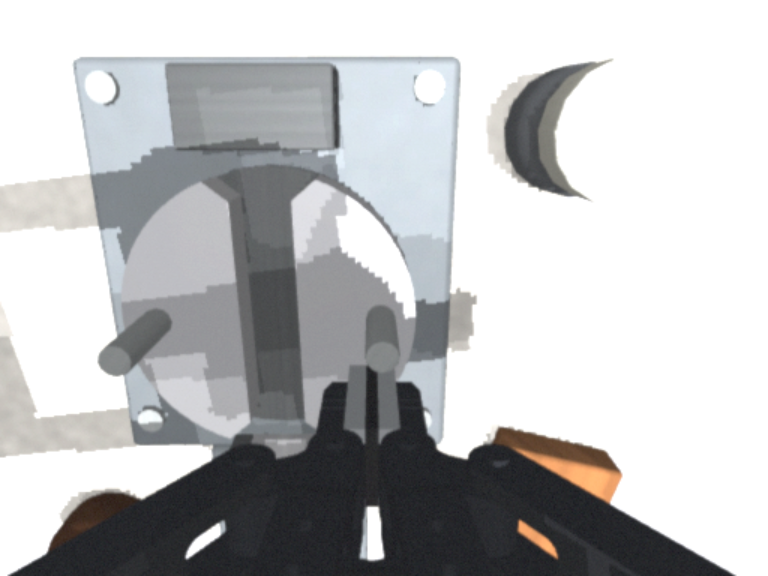

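Peg A (382,350) is pushed round and the slot is nearly in line. Its top edges run (230,200)→(249,430) on the left and (291,200)→(303,418) on the right.

```bash
python3 - <<'E'
import pickle,numpy as np
from h import *
c=pickle.load(open("w5.pkl","rb"));P=lambda x,y,z:ray(c,x/1.5-.2,y/1.5-.2,z)
an=lambda a,b:np.arctan2(*(b-a)[[1,0]])
print("L",an(P(249,430,.028),P(230,200,.028)),"R",an(P(303,418,.028),P(291,200,.028)))
a,b=P(383,353,.06),P(117,360,.06);print("pegs",an(a,b)-np.pi/2,np.linalg.norm(b-a),(a+b)/2)
k1,k2=P(167,64,.034),P(335,64,.034);print("keeper",an(k2,k1)-np.pi/2,np.linalg.norm(k1-k2))
s=[P(*p,.008) for p in ((101,87),(430,87),(151,419))];print("scr",an(s[1],s[0])-np.pi/2)
E
```

```text
L 1.4446813529203535 R 1.45304780682664
pegs 1.4731068450730107 0.07493595565465386 [0.5386969 0.0807447 0.06     ]
keeper 1.4454819320773673 0.04744519929225213
scr 1.4454053537097962
```

The slot is lined up to within 0.03 rad. I'll back off, lift and go behind the plate.

Call:
play_rows(
  moves=[
    [[-0.032,-0.25,0,0,0],[-0.032,-0.25,0,0,0],[0,0,1,0,0],[0,0,1,0,0],[-0.267,-0.95,0,0,0],[-0.267,-0.95,0,0,0],[-0.267,-0.95,0,0,0],[-0.267,-0.95,0,0,0],[-0.267,-0.95,0,0,0],[-0.267,-0.95,0,0,0],[-0.267,-0.95,0,0,0],[-0.267,-0.95,0,0,0],[0,0,-0.6,0,0],[0,0,-0.5,0,0],[0,0,0,0,0]],
  ],
)

```text
time: 8.9
position: [0.5019, -0.1801, 0.039]
tcp_rot: [-2.351, -2.076, 0.003]
force: [-0.0, -0.5, -0.2]
finger_gap: -0.0002
finger_force: 0.0
```

```bash
python3 - <<'E'
from h import *
import cv2,pickle
o,c=wrist(); pickle.dump(c,open("w6.pkl","wb"))
print(o["time"],o["position"],o["force"])
cv2.imwrite("pics/w6.png",cv2.resize(cv2.convertScaleAbs(c["img"][:,:,::-1],alpha=1.3),(768,576)))
f=lambda X:(1.5*(proj(c,X)+.2)).round(0)
ex=np.array([.1253,.992,0]);D=np.array([.5382,.0805,0]);z=np.array([0,0,1.])
for x in (-.228,-.22,-.206):print(x,f(D+x*ex+.062*z))
print("disc",f(D+.028*z),"bridge",f(D-.08*ex+.034*z))
E
```

```text
8.9 [ 0.50189553 -0.18007918  0.03902495] [-0.01880402 -0.47497088 -0.16224532]
-0.228 [381. 269.]
-0.22 [381. 244.]
-0.206 [381. 198.]
disc [ 385. -692.] bridge [ 383. -279.]
```

View pics/w6.png

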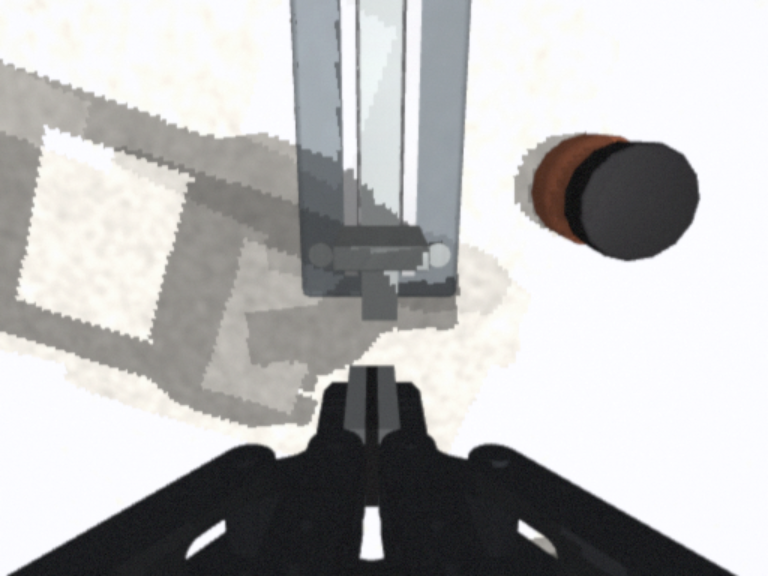

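The plate top is at (380,257), with its front at x ≈ -220 mm as expected. The fingers are about 3 mm to the left of the bar. Correct that, descend, push.

Call:
play_rows(
  moves=[
    [[0.11,0,0,0,0],[0,0,-0.5,0,0],[0,0,-0.5,0,0],[0,0,0,0,0],[0.038,0.298,0,0,0],[0.038,0.298,0,0,0],[0.038,0.298,0,0,0],[0.038,0.298,0,0,0],[0.038,0.298,0,0,0],[0.038,0.298,0,0,0]],
  ],
)

```text
time: 10.2
position: [0.5143, -0.1281, 0.0124]
tcp_rot: [2.355, 2.078, -0.0]
force: [0.1, -4.0, 2.2]
finger_gap: -0.0002
finger_force: 1.8
```

Call:
play_rows(
  moves=[
    [[0.036,0.298,0,0,0],[0.036,0.298,0,0,0],[0.036,0.298,0,0,0],[0.036,0.298,0,0,0],[0.036,0.298,0,0,0],[0.036,0.298,0,0,0],[0.036,0.298,0,0,0],[0.036,0.298,0,0,0],[0.036,0.298,0,0,0],[0.036,0.298,0,0,0]],
  ],
)

```text
time: 11.45
position: [0.5246, -0.0382, 0.0118]
tcp_rot: [-2.356, -2.078, 0.0]
force: [0.3, -3.9, 4.1]
finger_gap: 0.0
finger_force: 2.3
```

Call:
play_rows(
  moves=[
    [[0.024,0.198,0,0,0],[0.024,0.198,0,0,0],[0.012,0.1,0,0,0],[0.012,0.1,0,0,0],[0.012,0.1,0,0,0]],
  ],
)

```text
time: 12.08
position: [0.5269, -0.0179, 0.0116]
tcp_rot: [-2.356, -2.078, 0.001]
force: [-1.2, -9.2, 1.8]
finger_gap: -0.0001
finger_force: 5.4
```

Force is rising at the expected stop. A few small steps to confirm.

Call:
play_rows(
  moves=[
    [[0.006,0.05,0,0,0],[0.006,0.05,0,0,0],[0,0,0,0,0]],
  ],
)

```text
time: 12.45
position: [0.5269, -0.0181, 0.0117]
tcp_rot: [2.352, 2.077, -0.009]
force: [-1.8, -13.6, 2.0]
finger_gap: -0.0002
finger_force: 7.2
```

Call:
play_rows(
  moves=[
    [[0.006,0.06,0,0,0],[0.006,0.06,0,0,0],[0,0,0,0,0],[-0.05,-0.4,0,0,0],[-0.1,-0.8,0,0,0],[0,0,0.8,0,0],[0,0,1,0,0],[0,0,1,0,0],[0,0,1,0,0],[0,-0.5,1,0,0],[0,0,0,0,0]],
  ],
)

```text
time: 13.82
position: [0.5251, -0.0623, 0.1583]
tcp_rot: [2.354, 2.076, 0.007]
force: [-1.1, 0.2, 0.1]
finger_gap: 0.0004
finger_force: 0.0
```

```bash
python3 - <<'E'
from h import *
import cv2
o,c=wrist()
print(o["time"],o["position"],o["force"])
cv2.imwrite("pics/w7.png",cv2.resize(cv2.convertScaleAbs(c["img"][:,:,::-1],alpha=1.3),(768,576)))
f=lambda X:(1.5*(proj(c,X)+.2)).round(0)
ex=np.array([.1253,.992,0]);D=np.array([.5382,.0805,0]);z=np.array([0,0,1.])
print("home plate front top",f(D-.08*ex+.062*z),"rear",f(D-.088*ex+.062*z),"bridge front",f(D-.058*ex+.034*z))
E
```

```text
13.825 [ 0.52507723 -0.06233558  0.15833172] [-1.14748095  0.21798531  0.10983297]
home plate front top [360. 154.] rear [360. 170.] bridge front [360. 110.]
```

View pics/w7.png

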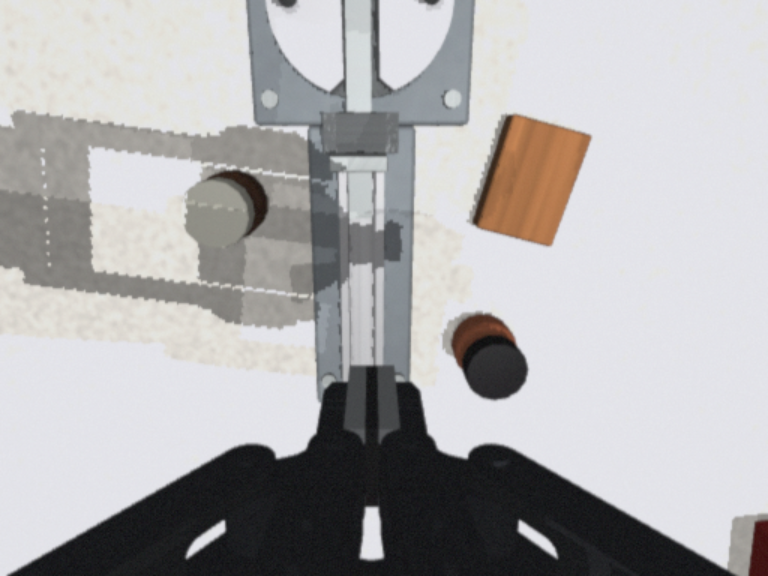

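The bar runs through the slot, and the plate (330–387, rows 155–171) is hard against the bridge at (360,133), matching the predicted home rows of 154 and 170. The arm is clear, so I'm handing in.

```bash
python3 -c "
from plant import workorder
print(workorder.job_done())"
```

```text
the job is handed in; nothing more can be done
None
```

The turntable is locked and the job is handed in: the slot was turned into line, the bar was pushed through it until its plate met the bridge, and the arm was moved clear, all by 13.8 s on the robot's clock.

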